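# Nip a bar down in a clamping jig

### The arm

A 7-joint arm with a two-finger parallel gripper is mounted at the origin on a cart in front of the work surface, level with it; the furniture and walls round the work are solid. World frame = base frame: x ahead of the robot, y to its left, z up, the work surface at z = 0. Lengths are in m, angles in rad, forces in N, time in s.
With the tool pointing down it reaches from about 0.35 to 0.9 m from the base axis. Payload 8.1 kg.
Tool frame: the origin (TCP) lies on the front face of the gripper's body, between the roots of the fingers; the fingertips stand 66 mm ahead of it and the grasp point (between the pads) lies 47 mm ahead of it (arm.finger_overhang is the distance from the TCP to the fingertips, in m); z points along the fingers, y is the line along which they close (so a half turn about z gives the same grasp; the last joint's range is limited). The gripper opens to 92 mm and grips with 3 to 60 N. Pads are 19 mm wide; open, the fingers measure 130 mm over their backs; the gripper's body (75 mm by 190 mm) begins 47 mm behind the grasp point.
Start: joints at [-1.449, 0.434, 0.025, 1.573, -0.012, 1.134, -0.075], TCP at [0.139, 0.609, 0.292] pointing down, gripper open.
Joint ranges: [-2.62, 2.62], [-0.44, 2.09], [-1.27, 1.32], [0.08, 2.57], [-1.32, 4.46], [0.12, 2], [-2.74, 2.74]. Speed limits (rad/s): [2.22, 2.22, 3.01, 3.01, 3.14, 3.14, 3.14].

### API

Orientations are given as a rotation vector (axis times angle).
In Python, from cell import readout, cams, workorder, spotter, arm gives the robot as it stands.
- The arm moves only by the shell command python3 -m creep [FORCE], which reads ROWS from standard input. ROWS is a JSON object with one list for each field, all of the same length, 1 to 10, a row being the entries at one place: dx, dy, dz (the shift in shares of the most that a row can go, 1 being 50 mm), yaw (a turn about the tool's z in fractions of the full range, 1 being pi/2 rad), finger_gap (the opening from 0.0 (shut) to 1.0 (fully open)); each row shifts and turns the commanded pose from where the row before left it, along the tool's axes as they then stand; what a row does not reach is not made up. A row lasts 1/10 s, in which the tool goes at most 0.05 m and 0.15 rad, less where a joint would pass 70% of its speed; a pose out of reach is approached as far as the arm can. The fingers move at their own pace and stop on an object; FORCE is the grip in N (left out, the last holds). Time passes only in rows, so rows that do not move let the fingers close. It prints the time, the measured TCP pose, the force, the opening and the grip force at its end. A shift or turn number past 1, either way, is cut back to 1. Input that does not fit is refused with a message, and nothing moves.
- readout.observe(): the state, without advancing time (a new reading comes with each control period).
- cams.get_image(name): name is "scene" or "side" or "wrist"; returns a dict with "image" (420x560x3 uint8, blue, green, red), "fx", "fy", "cx", "cy" (pixels), "distortion" ([k1, k2, p1, p2, k3] as OpenCV has them; the pictures are not rectified), "cam_to_world" (4x4, takes a point from camera to world coordinates); the wrist camera has in their place "mount" (4x4, takes a point from camera to tool coordinates, whose origin is the TCP and whose axes are the flange's). Camera axes: x right, y down, z forward; pixel columns grow to the right and rows downward; lengths in m; the calibration is good to about 2 mm. A picture is of the moment at which its call begins: read the wrist's pose just before it. There is no depth.
- workorder.sign_off(): hands the job in; it is judged then, once.
Trained networks look in a picture, given as the dict that the camera call returned (one of the last four; its "shot" number tells which), for a name from the list of things; names that differ only in an ending like _2 or _b are one class to them, and where a whole thing is asked for, a point or a joint stands for the part that bears it (a point fixed in the world has none). Each returns a list of dicts, best first, with "score" (0 to 1); they miss things now and then, are a little off and sometimes report something else, mostly with a low value. They report only what shows in the picture. A call takes as long as a camera call. They do not tell look-alikes from the thing itself.
- spotter.boxes_of(picture, name): "centre" ([x, y, z] in m, in the coordinates of the camera as it stood for that picture, good to about 4 mm: the middle of the surface that is visible of it).
The state is a dict: "clock": time; "joints": joint angles; "dq": joint speeds; "joint_efforts": joint torques, N m; "position": TCP position; "ee_rot": TCP orientation; "force": force on the tool from outside, world axes, zero at the start; "ft_torque": the same for the moment, N m; "width": opening from 0.0 (shut) to 1.0 (fully open); "gripper_force": force on a finger pad.
Only numpy, scipy, OpenCV 4.12 (cv2) and the standard library are available. Lean on these libraries where they do the work, as an engineer would, in place of code of your own. Each camera call takes 0.05 s, during which the arm holds its last target. There are 200 camera calls.

### The job

The aluminium bar lying in the blue jig is ready for drilling: slide it along its channel until it is hard up against the end stop, then turn the red knob clockwise to screw the sprung foot down onto it with a light clamping force of about 17 N, and never more than 30 N. Let your grip travel down with the knob as it turns instead of dragging or leaning on it. Let go, and leave the other things on the bench alone.

Things in the scene. Friction and masses are not known exactly. Their poses are not given: they have to be found in the camera images.
- jig: Blue base plate 215 x 110 x 12 mm fixed to the bench; place and yaw vary. Origin on the bench below it; plate spans x -110 to +105 mm. x runs along the channel towards the end stop, z up. Steel rails 10 mm high, 33 mm apart, from x = +15 to +85 mm, flared mouths from x = -5; below x = -8 mm the plate is open. A dark bridge at x = +45 mm (88 mm wide, top at 82 mm) carries the screw.
- stop_face (a point): Middle of the end stop's face, at jig (85, 0, 19) mm: level with the bar's mid-height; axes as the jig's.
- bar: Loose aluminium bar 150 x 30 x 14 mm, two 8 mm holes, 0.12 to 0.24 kg, lying in the channel on the plate (underside 12, top 26 mm above the bench), x along the jig's x, drawn back 20 to 45 mm from the stop. Origin: centre of its underside. Its near half sticks out of the rails: pinch it across its width from above, or push its near end.
- bar_end (a point): Middle of the bar's far end face, 75 mm along +x from its centre at mid-height. When home it coincides with stop_face.
- knob_grip (a point): Centre of the round knurled red knob (36 mm diameter, 30 mm high) on a vertical axis at jig (45, 0) mm; starts 132 to 133 mm above the bench. Clockwise from above drives it down: steep quick-action screw, knob and stem sink 5 mm per radian. The foot starts 4 to 16 mm above the bar, so it needs about 1.4 to 3.8 rad in all, in several grasps. Fingertips clear the bridge down to 85 mm.
- stem: Stem; origin on its axis 91 mm below knob_grip. Its sprung rubber foot, 20 mm across, is set by hand: the foot's face lies 0 to 11 mm below the origin, unknown, so touch must be felt. On the bar it gives way (7 N per mm): past touch the force grows about 30 N per radian of turn. Turning takes 0.20 N m of dry friction plus 0.005 N m per newton of clamping; it stays where it is left.
- knob_play (a joint): The knob rides on a keyed sprung sleeve on the stem: how far (m) the knob is displaced up along the stem from its rest (negative: pushed down), about 0.2 mm per newton of axial force. Must stay within 3 mm (15 N).
- parts_box: Clear plastic parts box 89 x 107 x 33 mm on the bench, bystander; origin at its underside.
- gland: Cable gland standing on end, 46 x 52 x 68 mm, bystander; origin at its underside.
- tape_black: Roll of black tape lying flat, 62 mm across, 19 mm high, bystander; origin at its underside.
Things that resemble listed ones, but are neither listed nor needed, are in the scene too. What is shaped like the bar but black is not meant.

How it is judged:
By the outcome, as a careful person would: the job done as asked, in the order asked, and still so for the second after the job is handed in, with the robot touching nothing.
It also fails if it takes over 72 s, if anything falls off the work surface, if the arm or the gripper's body presses on something with over 40 N, if the wrist force passes 120 N, or if a joint passes its speed limit or range.

## Working session

There is one attempt and no reset: what is moved stays moved. The work goes in short steps, Python scripts to look and compute and a shell command to move; the robot and the scene stay as the last step left them, time stands still between calls to the robot, and variables do not carry over. Pictures are saved under pics/ and viewed, at most 10 in all, crops included, and the job is handed in when it is done.

```bash
mkdir -p pics
cat > h.py <<'E'
import numpy as np, cv2
from scipy.spatial.transform import Rotation as R
from cell import readout, cams, workorder, spotter, arm
def shot(n):
    s=readout.observe(); p=cams.get_image(n)
    if n=="wrist":
        T=np.eye(4);T[:3,:3]=R.from_rotvec(s["ee_rot"]).as_matrix();T[:3,3]=s["position"]
        p["T"]=T@np.array(p["mount"])
    else: p["T"]=np.array(p["cam_to_world"])
    return p
def w(p,c): return (p["T"]@np.r_[c,1])[:3]
def px(p,X):
    c=(np.linalg.inv(p["T"])@np.r_[X,1])[:3]
    K=np.array([[p["fx"],0,p["cx"]],[0,p["fy"],p["cy"]],[0,0,1.]])
    return cv2.projectPoints(c.reshape(1,3),np.zeros(3),np.zeros(3),K,np.array(p["distortion"],float))[0].ravel()
def ray(p,uv):
    K=np.array([[p["fx"],0,p["cx"]],[0,p["fy"],p["cy"]],[0,0,1.]])
    q=cv2.undistortPoints(np.array([[uv]],float),K,np.array(p["distortion"],float)).ravel()
    return p["T"][:3,3],p["T"][:3,:3]@np.r_[q,1]
def onz(p,uv,z):
    o,d=ray(p,uv); return o+d*(z-o[2])/d[2]
def names(p,l):
    for n in l:
        for r in spotter.boxes_of(p,n)[:3]:
            X=w(p,r["centre"]); print(n,round(r["score"],2),X.round(4),px(p,X).round(0))
E
python3 - <<'E'
from h import *
print(readout.observe())
a=shot("scene");b=shot("side");c=shot("wrist")
for n,p in zip("abc",(a,b,c)):
    cv2.imwrite(f"pics/{n}.png",p["image"]); print(n,p["T"][:3,3].round(3)); names(p,["jig","bar","knob_grip","stem","parts_box","gland","tape_black"])
E
```

```text
{'clock': 0.0, 'joints': array([-1.44856862,  0.43521354,  0.02495131,  1.57410103, -0.01162285,
        1.13395841, -0.07511379]), 'dq': array([ 2.39207604e-03,  9.30563107e-05,  9.93944559e-04, -2.54373549e-04,
        5.79171056e-04,  4.61385017e-04,  7.33154464e-04]), 'joint_efforts': array([-1.37146806e-03, -6.67840219e+01,  9.84877199e-01, -3.14466333e+01,
       -6.05312688e-02,  4.30274627e-02,  1.64396351e-04]), 'position': array([0.13927547, 0.60887296, 0.29144896]), 'ee_rot': array([-3.52523077e-01, -3.12168766e+00,  2.40975056e-03]), 'force': array([ 0.38890656, -0.74344485,  0.73181289]), 'ft_torque': array([-0.02001045,  0.00400638,  0.00850004]), 'gripper_force': 0.0, 'width': 1.0019923834455582}
a [-0.225 -0.585  0.894]
jig 0.68 [0.5826 0.0722 0.0118] [261. 222.]
bar 0.93 [0.5254 0.0937 0.0289] [243. 224.]
bar 0.89 [ 0.4679 -0.1231  0.0115] [293. 274.]
knob_grip 0.67 [0.5869 0.0773 0.1437] [260. 184.]
knob_grip 0.67 [0.5831 0.0742 0.0145] [261. 221.]
stem 0.77 [0.5922 0.0849 0.1344] [259. 185.]
parts_box 0.93 [ 0.4096 -0.3055  0.034 ] [344. 317.]
gland 0.62 [0.592  0.3166 0.0365] [202. 184.]
tape_black 0.56 [0.4608 0.2988 0.0198] [177. 211.]
tape_black 0.48 [0.5238 0.0927 0.0271] [243. 225.]
b [0.404 1.006 0.818]
jig 0.75 [0.5858 0.1179 0.0098] [268. 261.]
bar 0.57 [0.5304 0.1049 0.0245] [291. 256.]
knob_grip 0.48 [0.5992 0.0954 0.1434] [263. 212.]
stem 0.79 [0.5993 0.0988 0.1342] [263. 216.]
parts_box 0.74 [ 0.4188 -0.2685  0.0283] [344. 179.]
gland 0.87 [0.6062 0.3458 0.0436] [239. 320.]
tape_black 0.88 [0.4698 0.3129 0.0187] [306. 324.]
c [0.069 0.625 0.383]
```

Run:
```python
import cv2,numpy as np
a=cv2.imread("pics/a.png");b=cv2.imread("pics/b.png")
f=lambda i,x,y:cv2.resize(i[y:y+200,x:x+270],None,fx=2.96,fy=2.96,interpolation=cv2.INTER_CUBIC)[:592,:799]
cv2.imwrite("pics/a2.png",f(a,140,140));cv2.imwrite("pics/b2.png",f(b,140,150))
```

```text
(no output)
```

View pics/a2.png

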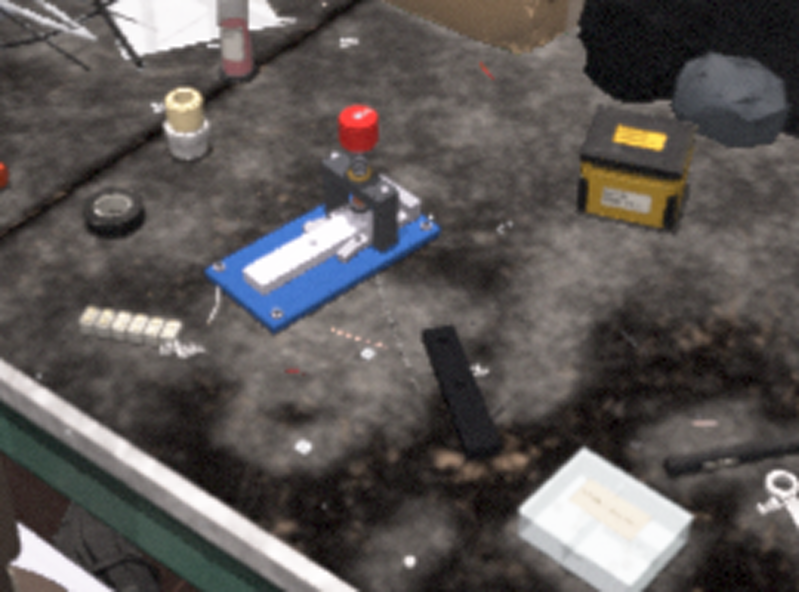

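View pics/b2.png

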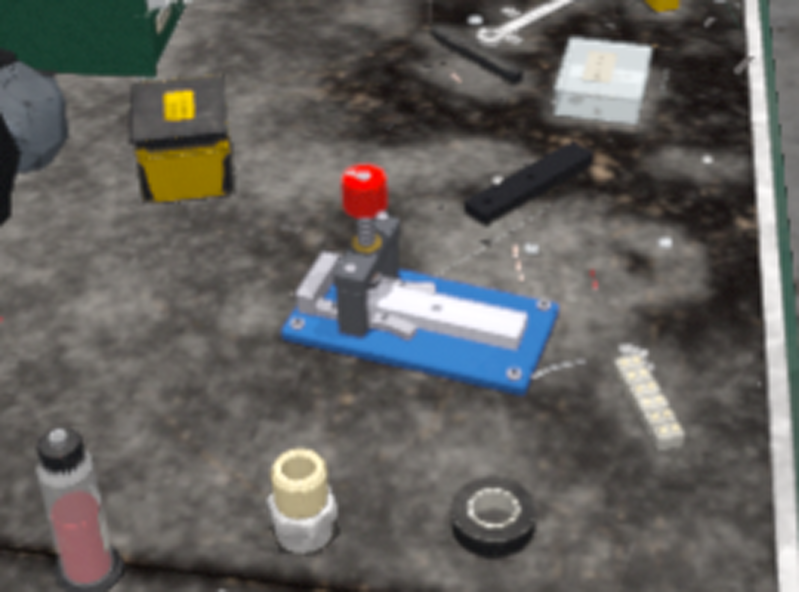

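The scene crop shows these candidates:
- **Bar:** the silver bar in the blue jig at about (245,224) is the one I want. The black look-alike bar lies at (295,272).
- **Knob:** the red knob is at (261,183). The only other red thing is at the left edge, about (140,199).
- **Tape, gland and box:** these are at (178,212), (203,182) and (344,317).

In the side crop the end stop is at the left, at (248,245). Next I'll fit the jig's pose from the plate corners in both views.

```bash
cat > fit.py <<'E'
from h import *
from scipy.optimize import least_squares
a=shot("scene");b=shot("side")
S=lambda u,v,oy:np.array([u,v])/2.96+[140,oy]
obs=[(a,S(207,271,140),(-.11,.055,.012)),(a,S(275,330,140),(-.11,-.055,.012)),(a,S(440,230,140),(.105,-.055,.012)),
(b,S(283,340,150),(.105,.055,.012)),(b,S(525,391,150),(-.11,.055,.012)),(b,S(558,306,150),(-.11,-.055,.012))]
def W(q,X):
    c,s=np.cos(q[2]),np.sin(q[2]);return np.array([q[0]+c*X[0]-s*X[1],q[1]+s*X[0]+c*X[1],X[2]])
f=lambda q:np.concatenate([px(p,W(q,X))-uv for p,uv,X in obs])
r=least_squares(f,[.56,.08,-.0]);print(r.x,f(r.x).round(1))
# red knob silhouettes
def red(p):
    h=cv2.cvtColor(p["image"],cv2.COLOR_BGR2HSV)
    m=((h[...,0]<8)|(h[...,0]>172))&(h[...,1]>150)&(h[...,2]>90)
    n,l,st,ce=cv2.connectedComponentsWithStats(m.astype(np.uint8))
    i=1+np.argmax(st[1:,4]);return ce[i],st[i]
ua,ub=red(a),red(b);print(ua,ub)
g=lambda X:np.r_[px(a,X)-ua[0],px(b,X)-ub[0]]
k=least_squares(g,[.59,.08,.13]);print("knob",k.x,g(k.x).round(1),"pred",W(r.x,(.045,0,.132)))
# near end of bar top
for n,uv,p in (("a",(S(245,268,140),S(264,288,140)),a),("b",(S(526,312,150),S(519,340,150)),b)):
    for u in uv:
        P=onz(p,u,.026);d=P[:2]-r.x[:2];c,s=np.cos(r.x[2]),np.sin(r.x[2]);print(n,P.round(4),"jig",(c*d[0]+s*d[1]).round(4),(-s*d[0]+c*d[1]).round(4))
E
python3 fit.py
```

```text
[ 0.55642146  0.09759266 -0.16506157] [-2.4 -0.6 -1.  -1.2 -1.  -2.  -1.3 -2.8  0.6 -1.8  0.5 -1.9]
(array([208.02185792,  47.71272443]), array([ 174,   22,   56,   49, 1281], dtype=int32)) (array([262.94811321, 214.71226415]), array([256, 206,  15,  18, 212], dtype=int32))
knob [0.57687471 0.35079587 0.36823471] [-30.   36.7 -19.7 -21.1] pred [0.60080983 0.09019857 0.132     ]
a [0.4735 0.1248 0.026 ] jig -0.0863 0.0132
a [0.463  0.0915 0.026 ] jig -0.0911 -0.0214
b [0.465  0.0965 0.026 ] jig -0.09 -0.0161
b [0.4674 0.1319 0.026 ] jig -0.0934 0.0193
```

Residuals are about 2 px, so the pose is good enough to go closer. I'll move the wrist camera over the jig's near end.

The rows are not in the units I measure in: shifts go in shares of 50 mm and turns go in shares of pi/2 rad. I convert before sending: -0.034 m is -0.68, -0.033 m is -0.66.

```bash
echo '{"dx":[-0.66,-0.66,-0.66,-0.66,-0.66,-0.66,-0.66,-0.66,-0.66,-0.66],"dy":[-0.68,-0.68,-0.68,-0.68,-0.68,-0.68,-0.68,-0.68,-0.68,-0.68],"dz":[0,0,0,0,0,0,0,0,0,0],"yaw":[0,0,0,0,0,0,0,0,0,0],"finger_gap":[1,1,1,1,1,1,1,1,0.5,0]}' | python3 -m creep 10; echo '{"dx":[-0.66,-0.56,0,0],"dy":[-0.68,-0.78,0,0],"dz":[0,0,0,0],"yaw":[0,-0.0382,0,0],"finger_gap":[0,0,0,0]}' | python3 -m creep
cat > st.py <<'E'
from h import *
s=readout.observe();M=R.from_rotvec(s["ee_rot"]).as_matrix()
print(s["clock"],s["position"].round(4),"toolx",M[:,0].round(4),"z",M[:,2].round(4),"F",s["force"].round(2),"T",s["ft_torque"].round(3),"w",s["width"],s["gripper_force"])
E
python3 st.py
python3 - <<'E'
from h import *
p=shot("wrist");cv2.imwrite("pics/w1.png",p["image"]);print(p["T"].round(3))
names(p,["jig","bar","knob_grip","stem"])
E
```

```text
clock: 2.3
position: [0.3859, 0.2025, 0.2926]
ee_rot: [0.352, 3.121, 0.001]
force: [-0.1, 0.8, 0.6]
width: 0.878
gripper_force: 0.0
clock: 2.7
position: [0.4287, 0.1186, 0.2924]
ee_rot: [0.264, 3.13, 0.001]
force: [-0.7, 0.1, 0.4]
width: 0.526
gripper_force: 0.0
2.7 [0.4287 0.1186 0.2924] toolx [-9.859e-01  1.676e-01 -2.000e-04] z [ 2.e-04  3.e-04 -1.e+00] F [-0.68  0.05  0.37] T [ 0.027  0.054 -0.001] w 0.5264563357975359 0.0
[[ 0.167  0.95   0.262  0.357]
 [ 0.986 -0.161 -0.045  0.131]
 [-0.     0.266 -0.964  0.384]
 [ 0.     0.     0.     1.   ]]
jig 0.78 [0.5106 0.1053 0.0121] [276. 263.]
bar 0.66 [ 0.4491 -0.1494  0.0118] [ 37. 245.]
stem 0.47 [0.5933 0.0925 0.0472] [277. 350.]
```

View pics/w1.png

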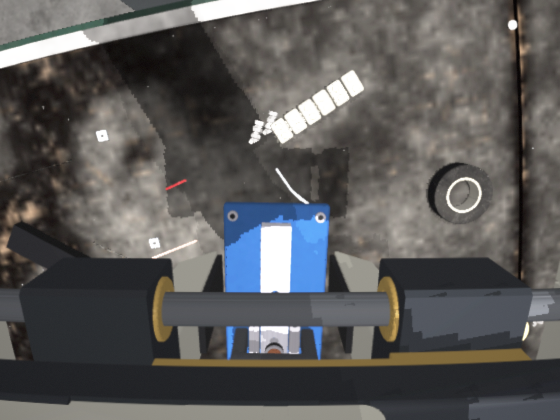

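The wrist picture shows the plate's near corners at (225,205) and (328,205), and the bar's near end at (261,223) to (291,223). The fingers are still closing.

Run:
```python
from h import *
p=shot("wrist")
for uv,z in (((224.5,204.5),.012),((328.5,204.5),.012),((225,340),.012),((327,340),.012),((261,223),.026),((291,223),.026),((263,285),.026),((291,285),.026)):
    print(uv,onz(p,uv,z).round(4))
a=shot("scene");b=shot("side")
def red(p,X0):
    u,v=px(p,X0).astype(int);h=cv2.cvtColor(p["image"],cv2.COLOR_BGR2HSV)
    m=((h[...,0]<8)|(h[...,0]>172))&(h[...,1]>130)&(h[...,2]>60)
    k=np.zeros_like(m);k[v-22:v+22,u-22:u+22]=1
    ys,xs=np.nonzero(m&k);return np.array([(xs.min()+xs.max())/2,(ys.min()+ys.max())/2]),len(xs),xs.min(),xs.max(),ys.min(),ys.max()
from scipy.optimize import least_squares
X0=[.6,.09,.132]
ua,ub=red(a,X0),red(b,X0);print(ua,ub)
g=lambda X:np.r_[px(a,X)-ua[0],px(b,X)-ub[0]]
k=least_squares(g,X0);print("knob",k.x,g(k.x).round(1))
```

```text
(224.5, 204.5) [0.4386 0.0666 0.012 ]
(328.5, 204.5) [0.4557 0.1714 0.012 ]
(225, 340) [0.5951 0.0352 0.012 ]
(327, 340) [0.6139 0.1504 0.012 ]
(261, 223) [0.4599 0.1012 0.026 ]
(291, 223) [0.4648 0.1307 0.026 ]
(263, 285) [0.5269 0.0916 0.026 ]
(291, 285) [0.5316 0.1205 0.026 ]
(array([260.5, 183. ]), 174, np.int64(254), np.int64(267), np.int64(176), np.int64(190)) (array([262.5, 214. ]), 230, np.int64(255), np.int64(270), np.int64(205), np.int64(223))
knob [0.60218205 0.08767768 0.13305572] [-0.  0. -0. -0.]
```

In the tool's units: 0.045 m is 0.9, 0.002 m is 0.04.

```bash
echo '{"dx":[0,0,0,0,0,0,-0.2],"dy":[0.04,0,0,0,0,0,0],"dz":[0.9,0.9,0.9,0.9,0.58,0,0],"yaw":[0,0,0,0,0,0,0],"finger_gap":[0,0,0,0,0,0,0]}' | python3 -m creep; python3 st.py
```

```text
clock: 3.8
position: [0.4377, 0.12, 0.0834]
ee_rot: [-0.257, -3.129, 0.001]
force: [1.7, 0.8, 0.9]
width: 0.005
gripper_force: 0.0
3.8 [0.4377 0.12   0.0834] toolx [-0.9866  0.1632  0.0024] z [-2.5e-03 -5.0e-04 -1.0e+00] F [1.72 0.82 0.91] T [0.01  0.02  0.028] w 0.005309177115953933 0.0
```

In the tool's units: -0.006 m is -0.12.

```bash
echo '{"dx":[-0.12,-0.12,-0.12,-0.12,-0.12],"dy":[0,0,0,0,0],"dz":[0,0,0,0,0],"yaw":[0,0,0,0,0],"finger_gap":[0,0,0,0,0]}' | python3 -m creep; echo '{"dx":[-0.06,-0.06],"dy":[0,0],"dz":[0,0],"yaw":[0,0],"finger_gap":[0,0]}' | python3 -m creep;echo '{"dx":[-0.04,-0.04],"dy":[0,0],"dz":[0,0],"yaw":[0,0],"finger_gap":[0,0]}' | python3 -m creep; python3 st.py
```

```text
clock: 4.3
position: [0.4685, 0.1149, 0.0835]
ee_rot: [-0.258, -3.131, -0.0]
force: [-1.5, 0.2, 1.8]
width: 0.007
gripper_force: 0.7
clock: 4.5
position: [0.4741, 0.1139, 0.0832]
ee_rot: [-0.259, -3.13, 0.0]
force: [-1.1, 0.6, 1.1]
width: 0.004
gripper_force: 0.8
clock: 4.7
position: [0.478, 0.1132, 0.0831]
ee_rot: [-0.259, -3.131, 0.0]
force: [-2.1, -0.4, 1.3]
width: 0.004
gripper_force: 0.8
4.7 [0.478  0.1132 0.0831] toolx [-9.864e-01  1.641e-01  4.000e-04] z [-4.e-04 -1.e-04 -1.e+00] F [-2.09 -0.36  1.29] T [ 0.048  0.373 -0.017] w 0.003932615840458128 0.7599610090255737
```

In the tool's units: -0.002 m is -0.04, -0.001 m is -0.02.

```bash
echo '{"dx":[-0.04,-0.02],"dy":[0,0],"dz":[0,0],"yaw":[0,0],"finger_gap":[0,0]}' | python3 -m creep;echo '{"dx":[-0.02,-0.02],"dy":[0,0],"dz":[0,0],"yaw":[0,0],"finger_gap":[0,0]}' | python3 -m creep;echo '{"dx":[-0.02,-0.02],"dy":[0,0],"dz":[0,0],"yaw":[0,0],"finger_gap":[0,0]}' | python3 -m creep; python3 st.py
```

```text
clock: 4.9
position: [0.4813, 0.1127, 0.0832]
ee_rot: [0.259, 3.131, 0.0]
force: [-1.4, 0.2, -0.3]
width: 0.006
gripper_force: 0.4
clock: 5.1
position: [0.4826, 0.1125, 0.0831]
ee_rot: [-0.258, -3.13, 0.0]
force: [-3.6, 1.1, 2.3]
width: 0.005
gripper_force: 2.0
clock: 5.3
position: [0.4829, 0.1125, 0.0829]
ee_rot: [-0.257, -3.127, 0.0]
force: [-10.3, 2.7, 6.5]
width: 0.004
gripper_force: 5.2
5.3 [0.4829 0.1125 0.0829] toolx [-0.9866  0.1634  0.0041] z [-4.2e-03  1.0e-04 -1.0e+00] F [-10.34   2.68   6.47] T [0.494 2.151 0.028] w 0.0037431155919386357 5.171798765659332
```

In the tool's units: -0.045 m is -0.9, -0.04 m is -0.8.

```bash
echo '{"dx":[-0.02,0.2,0.22,0,0,0,0,0],"dy":[0,0,0,0,0,0,0,0],"dz":[0,0,0,-0.9,-0.9,-0.9,-0.9,-0.8],"yaw":[0,0,0,0,0,0,0,0],"finger_gap":[0,0,0,0,0.5,0.9,0.9,0.9]}' | python3 -m creep; echo '{"dx":[-0.9,-0.9,-0.9,-0.1,0],"dy":[0,0,-0.04,0,0],"dz":[0,0,0,0,0],"yaw":[0,0,0,0,0],"finger_gap":[0.9,0.9,0.9,0.9,0.9]}' | python3 -m creep ; python3 st.py
python3 - <<'E'
from h import *
p=shot("wrist");cv2.imwrite("pics/w2.png",p["image"])
names(p,["bar","knob_grip","stem"])
E
```

```text
clock: 6.1
position: [0.4649, 0.1153, 0.3056]
ee_rot: [0.259, 3.129, 0.002]
force: [1.2, 1.3, 0.5]
width: 0.304
gripper_force: 0.0
clock: 6.6
position: [0.6035, 0.0899, 0.3024]
ee_rot: [-0.261, -3.13, 0.001]
force: [-0.3, 0.7, 0.4]
width: 0.741
gripper_force: 0.0
6.6 [0.6035 0.0899 0.3024] toolx [-9.862e-01  1.656e-01  2.000e-04] z [-3.e-04 -9.e-04 -1.e+00] F [-0.27  0.7   0.36] T [ 0.045  0.032 -0.037] w 0.7405254866501205 0.0
bar 0.68 [ 0.4824 -0.1101  0.0145] [ 59. 101.]
bar 0.59 [0.5404 0.1001 0.0225] [275. 121.]
knob_grip 0.67 [0.6008 0.0865 0.1509] [270. 219.]
stem 0.61 [0.5968 0.0909 0.1515] [275. 213.]
```

View pics/w2.png

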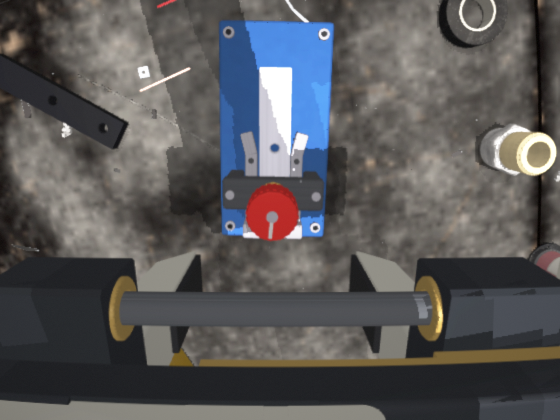

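The view is clear. The knob's top disc is at about (272,211), the bar's near end at row 68 (columns 259 to 292) and the plate's near edge at row 22. The bar has moved up to the stop.

Run:
```python
from h import *
p=shot("wrist")
h=cv2.cvtColor(p["image"],cv2.COLOR_BGR2HSV)
m=(((h[...,0]<8)|(h[...,0]>172))&(h[...,1]>150)&(h[...,2]>60)).astype(np.uint8);m[:150]=0;m[260:]=0;m[:,:220]=0;m[:,330:]=0
c,r=cv2.minEnclosingCircle(max(cv2.findContours(m,0,2)[0],key=cv2.contourArea));ys,xs=np.nonzero(m);print(c,r,xs.min(),xs.max(),ys.min(),ys.max())
print("px of knob model top/bottom at .601,.091",px(p,[.601,.091,.148]),px(p,[.601,.091,.118]))
print("knob c:",onz(p,c,.147).round(4),onz(p,(272,215),.148).round(4))
for uv,z in (((221,22),.012),((333,22),.012),((221,235),.012),((326,236),.012),((259,68),.026),((292,68),.026),((262,160),.026),((289,160),.026)):print(uv,onz(p,uv,z).round(4))
s=readout.observe();print(s["position"])
```

```text
(270.0, 213.9375) 28.22249984741211 244 295 186 242
px of knob model top/bottom at .601,.091 [274.84775136 219.63380644] [274.8914207  208.70528649]
knob c: [0.5967 0.0883 0.147 ] [0.5974 0.0896 0.148 ]
(221, 22) [0.4393 0.0659 0.012 ]
(333, 22) [0.4565 0.1706 0.012 ]
(221, 235) [0.6472 0.0245 0.012 ]
(326, 236) [0.6668 0.1357 0.012 ]
(259, 68) [0.4884 0.0945 0.026 ]
(292, 68) [0.4934 0.1249 0.026 ]
(262, 160) [0.5736 0.0826 0.026 ]
(289, 160) [0.5779 0.1088 0.026 ]
[0.60198351 0.09101668 0.30350938]
```

The bar's near end is 44 mm from the plate's edge, so it is home (45 mm expected). Next I'll check joint 7 and its winding room.

```bash
python3 - <<'E'
from h import *
s=readout.observe();M=R.from_rotvec(s["ee_rot"]).as_matrix();print(s["joints"].round(3));d=np.array([.600,.0908,.183])-s["position"];print("tool delta",(M.T@d).round(4),"zero T/F",s["ft_torque"],s["force"])
E
echo '{"dx":[0,0],"dy":[0,0],"dz":[0,0],"yaw":[-0.0637,-0.0637],"finger_gap":[0.75,0.75]}' | python3 -m creep; python3 -c "
from h import *
print(readout.observe()['joints'].round(3))"
```

```text
[-0.512  0.41   0.393  1.622 -0.169  1.143  1.329]
tool delta [ 0.0019 -0.0006  0.1205] zero T/F [-0.0248135   0.03966092 -0.06357885] [ 1.04880119 -0.28770577 -0.21692393]
clock: 7.05
position: [0.6023, 0.091, 0.3036]
ee_rot: [-0.063, 3.141, 0.001]
force: [0.3, 0.4, -0.6]
width: 0.781
gripper_force: 0.0
[-0.48   0.407  0.346  1.619 -0.149  1.141  1.513]
```

In the tool's units: 0.04 m is 0.8, 0.03 m is 0.6.

```bash
echo '{"dx":[0.04,0,0,0,0],"dy":[0,0,0,0,0],"dz":[0.8,0.8,0.6,0.2,0],"yaw":[0,0,0,0,0],"finger_gap":[0.75,0.75,0.75,0.75,0.75]}' | python3 -m creep 8; python3 st.py; echo '{"dx":[0,0,0,0,0,0],"dy":[0,0,0,0,0,0],"dz":[0,0,0,0,0,0],"yaw":[0,0,0,0,0,0],"finger_gap":[0.2,0.2,0.2,0.2,0.2,0.2]}' | python3 -m creep; python3 st.py
```

```text
clock: 7.55
position: [0.6001, 0.0906, 0.1826]
ee_rot: [0.056, -3.139, 0.001]
force: [-0.7, 0.3, 0.3]
width: 0.751
gripper_force: 0.0
7.55 [0.6001 0.0906 0.1826] toolx [-0.9994 -0.0356  0.0021] z [-2.1e-03 -4.0e-04 -1.0e+00] F [-0.71  0.31  0.34] T [-0.02  -0.014  0.053] w 0.7513390725730762 0.0
clock: 8.15
position: [0.6015, 0.088, 0.1838]
ee_rot: [-0.052, 3.14, -0.004]
force: [0.8, -5.9, 1.1]
width: 0.386
gripper_force: 8.0
8.15 [0.6015 0.088  0.1838] toolx [-0.9994 -0.0332 -0.0011] z [ 0.0012 -0.0023 -1.    ] F [ 0.78 -5.91  1.07] T [-1.308 -0.113  0.057] w 0.38573338684120173 7.999529242515564
```

The knob's y is about 0.088, since the grip pulled the tool 2.7 mm that way. I'll open, correct it, wind back 1 rad and grip again to centre the other axis.

In the tool's units: -0.003 m is -0.06, -0.15 rad / 1.5708 = -0.0955.

```bash
echo '{"dx":[0,0,0,0,0,0,0,0,0,0],"dy":[0,-0.06,0,0,0,0,0,0,0,0],"dz":[0,0,0,0,0,0,0,0,0,0],"yaw":[0,0,-0.0955,-0.0955,-0.0955,-0.0955,-0.0955,-0.0955,-0.0637,0],"finger_gap":[0.7,0.7,0.7,0.7,0.7,0.7,0.7,0.7,0.7,0.7]}' | python3 -m creep 8; python3 st.py; echo '{"dx":[0,0,0,0,0,0],"dy":[0,0,0,0,0,0],"dz":[0,0,0,0,0,0],"yaw":[0,0,0,0,0,0],"finger_gap":[0.2,0.2,0.2,0.2,0.2,0.2]}' | python3 -m creep; python3 st.py;python3 -c "
from h import *
print(readout.observe()['joints'].round(3))"
```

```text
clock: 9.15
position: [0.6011, 0.0874, 0.1833]
ee_rot: [-1.556, 2.729, 0.001]
force: [0.3, 0.5, 0.3]
width: 0.701
gripper_force: 0.0
9.15 [0.6011 0.0874 0.1833] toolx [-5.091e-01 -8.607e-01 -5.000e-04] z [-1.e-04  6.e-04 -1.e+00] F [0.31 0.48 0.27] T [0.047 0.059 0.028] w 0.7011656062774761 0.0
clock: 9.75
position: [0.601, 0.0875, 0.1832]
ee_rot: [1.554, -2.73, -0.0]
force: [-0.5, 0.5, -0.1]
width: 0.385
gripper_force: 8.0
9.75 [0.601  0.0875 0.1832] toolx [-0.5105 -0.8599 -0.    ] z [-1.e-04  1.e-04 -1.e+00] F [-0.49  0.53 -0.13] T [0.132 0.103 0.039] w 0.38519673717758396 8.000024110078812
[-0.265  0.512  0.047  1.745 -0.03   0.886  2.4  ]
```

Centred: lateral force is under 1 N. Now a firm grip and the first turns, travelling down 5 mm per rad.

```bash
cat > t.py <<'E'
from h import *
s=readout.observe();M=R.from_rotvec(s["ee_rot"]).as_matrix()
yaw=-np.arctan2(M[1,0],M[0,0])%(2*np.pi)
print("  YAW %.3f z %.4f xy %s F %s Tz %.3f T %s g %.1f j7 %.2f t %.2f"%(yaw,s["position"][2],s["position"][:2].round(4),s["force"].round(1),s["ft_torque"][2],s["ft_torque"][:2].round(2),s["gripper_force"],s["joints"][6],s["clock"]))
E
echo '{"dx":[0,0],"dy":[0,0],"dz":[0,0],"yaw":[0,0],"finger_gap":[0.2,0.2]}' | python3 -m creep 40 >/dev/null; python3 t.py
echo '{"dx":[0,0],"dy":[0,0],"dz":[0.01,0.01],"yaw":[0.0637,0.0637],"finger_gap":[0.2,0.2]}' | python3 -m creep >/dev/null; python3 t.py
echo '{"dx":[0],"dy":[0],"dz":[0.01],"yaw":[0.0637],"finger_gap":[0.2]}' | python3 -m creep >/dev/null; python3 t.py
echo '{"dx":[0],"dy":[0],"dz":[0.01],"yaw":[0.0637],"finger_gap":[0.2]}' | python3 -m creep >/dev/null; python3 t.py
echo '{"dx":[0],"dy":[0],"dz":[0.01],"yaw":[0.0637],"finger_gap":[0.2]}' | python3 -m creep >/dev/null; python3 t.py
echo '{"dx":[0],"dy":[0],"dz":[0.01],"yaw":[0.0637],"finger_gap":[0.2]}' | python3 -m creep >/dev/null; python3 t.py
```

```text
YAW 2.106 z 0.1832 xy [0.601  0.0875] F [-0.7  0.3  0.5] Tz 0.017 T [0.18 0.22] g 40.0 j7 2.40 t 9.95
  YAW 2.310 z 0.1822 xy [0.601  0.0875] F [-0.3  0.3 -0.6] Tz 0.167 T [0.25 0.2 ] g 40.0 j7 2.23 t 10.15
  YAW 2.410 z 0.1817 xy [0.601  0.0875] F [-0.4  0.8 -0.2] Tz 0.204 T [0.16 0.12] g 40.0 j7 2.14 t 10.25
  YAW 2.510 z 0.1812 xy [0.601  0.0876] F [0.1 0.  0.8] Tz 0.157 T [0.18 0.15] g 40.0 j7 2.06 t 10.35
  YAW 2.610 z 0.1807 xy [0.601  0.0876] F [-0.5  0.9 -0.3] Tz 0.205 T [0.2  0.18] g 40.0 j7 1.97 t 10.45
  YAW 2.710 z 0.1802 xy [0.601  0.0876] F [-1.2  1.6 -0.7] Tz 0.162 T [0.17 0.19] g 40.0 j7 1.89 t 10.55
```

In the tool's units: 0.0005 m is 0.01, 0.1 rad / 1.5708 = 0.0637.

```bash
for i in 1; do
echo '{"dx":[0],"dy":[0],"dz":[0.01],"yaw":[0.0637],"finger_gap":[0.2]}' | python3 -m creep >/dev/null; python3 t.py
echo '{"dx":[0],"dy":[0],"dz":[0.01],"yaw":[0.0637],"finger_gap":[0.2]}' | python3 -m creep >/dev/null; python3 t.py
echo '{"dx":[0],"dy":[0],"dz":[0.01],"yaw":[0.0637],"finger_gap":[0.2]}' | python3 -m creep >/dev/null; python3 t.py
echo '{"dx":[0],"dy":[0],"dz":[0.01],"yaw":[0.0637],"finger_gap":[0.2]}' | python3 -m creep >/dev/null; python3 t.py
echo '{"dx":[0],"dy":[0],"dz":[0.01],"yaw":[0.0637],"finger_gap":[0.2]}' | python3 -m creep >/dev/null; python3 t.py; done
```

```text
YAW 2.810 z 0.1797 xy [0.601  0.0875] F [-0.9  1.1  0.7] Tz 0.189 T [0.19 0.17] g 40.0 j7 1.81 t 10.65
  YAW 2.910 z 0.1792 xy [0.601  0.0876] F [-1.   0.8  0.5] Tz 0.144 T [0.18 0.12] g 40.0 j7 1.72 t 10.75
  YAW 3.010 z 0.1787 xy [0.601  0.0876] F [-1.3 -0.2 -0.1] Tz 0.213 T [0.18 0.08] g 40.0 j7 1.64 t 10.85
  YAW 3.110 z 0.1782 xy [0.601  0.0876] F [-0.5  0.4  0. ] Tz 0.125 T [0.2 0.1] g 40.0 j7 1.56 t 10.95
  YAW 3.210 z 0.1777 xy [0.601  0.0876] F [-0.5  0.6  0.4] Tz 0.202 T [0.12 0.14] g 40.0 j7 1.47 t 11.05
```

In the tool's units: 0.00025 m is 0.005, 0.05 rad / 1.5708 = 0.0318.

```bash
echo '{"dx":[0],"dy":[0],"dz":[0.005],"yaw":[0.0318],"finger_gap":[0.2]}' | python3 -m creep >/dev/null; python3 t.py
echo '{"dx":[0],"dy":[0],"dz":[0.005],"yaw":[0.0318],"finger_gap":[0.2]}' | python3 -m creep >/dev/null; python3 t.py
echo '{"dx":[0],"dy":[0],"dz":[0.005],"yaw":[0.0318],"finger_gap":[0.2]}' | python3 -m creep >/dev/null; python3 t.py
echo '{"dx":[0],"dy":[0],"dz":[0.005],"yaw":[0.0318],"finger_gap":[0.2]}' | python3 -m creep >/dev/null; python3 t.py
```

```text
YAW 3.260 z 0.1774 xy [0.601  0.0876] F [-0.2 -0.   0.3] Tz 0.156 T [0.1  0.09] g 40.0 j7 1.43 t 11.15
  YAW 3.308 z 0.1772 xy [0.601  0.0876] F [-1.   0.2  0.4] Tz 0.169 T [0.12 0.14] g 40.0 j7 1.39 t 11.25
  YAW 3.358 z 0.1770 xy [0.601  0.0876] F [-0.2 -0.2  0.5] Tz 0.182 T [0.13 0.17] g 40.0 j7 1.35 t 11.35
  YAW 3.408 z 0.1767 xy [0.6011 0.0876] F [-0.5 -0.2  0.1] Tz 0.103 T [0.12 0.13] g 40.0 j7 1.31 t 11.45
```

```bash
cat > t.py <<'E'
from h import *
s=readout.observe();M=R.from_rotvec(s["ee_rot"]).as_matrix()
yaw=-np.arctan2(M[1,0],M[0,0])%(2*np.pi)
l="%.3f Tz %.3f z %.4f Fz %.1f Fxy %s t %.2f"%(yaw,s["ft_torque"][2],s["position"][2],s["force"][2],s["force"][:2].round(1),s["clock"])
print(l);open("log.txt","a").write(l+"\n")
E
echo '{"dx":[0],"dy":[0],"dz":[0.005],"yaw":[0.0318],"finger_gap":[0.2]}' | python3 -m creep >/dev/null; python3 t.py
echo '{"dx":[0],"dy":[0],"dz":[0.005],"yaw":[0.0318],"finger_gap":[0.2]}' | python3 -m creep >/dev/null; python3 t.py
echo '{"dx":[0],"dy":[0],"dz":[0.005],"yaw":[0.0318],"finger_gap":[0.2]}' | python3 -m creep >/dev/null; python3 t.py
echo '{"dx":[0],"dy":[0],"dz":[0.005],"yaw":[0.0318],"finger_gap":[0.2]}' | python3 -m creep >/dev/null; python3 t.py
echo '{"dx":[0],"dy":[0],"dz":[0.005],"yaw":[0.0318],"finger_gap":[0.2]}' | python3 -m creep >/dev/null; python3 t.py
echo '{"dx":[0],"dy":[0],"dz":[0.005],"yaw":[0.0318],"finger_gap":[0.2]}' | python3 -m creep >/dev/null; python3 t.py
echo '{"dx":[0],"dy":[0],"dz":[0.005],"yaw":[0.0318],"finger_gap":[0.2]}' | python3 -m creep >/dev/null; python3 t.py
echo '{"dx":[0],"dy":[0],"dz":[0.005],"yaw":[0.0318],"finger_gap":[0.2]}' | python3 -m creep >/dev/null; python3 t.py
```

```text
3.458 Tz 0.213 z 0.1765 Fz 0.7 Fxy [-0.6  0.5] t 11.55
3.508 Tz 0.161 z 0.1762 Fz -0.0 Fxy [-0.5 -0. ] t 11.65
3.558 Tz 0.215 z 0.1760 Fz 0.1 Fxy [-1.4  1. ] t 11.75
3.608 Tz 0.181 z 0.1757 Fz 1.3 Fxy [-0.7 -0.1] t 11.85
3.658 Tz 0.236 z 0.1755 Fz 0.8 Fxy [-0.2  1.5] t 11.95
3.708 Tz 0.183 z 0.1752 Fz 0.7 Fxy [-0.8  1.2] t 12.05
3.758 Tz 0.175 z 0.1750 Fz 0.4 Fxy [-0.3  0.9] t 12.15
3.808 Tz 0.142 z 0.1747 Fz 0.4 Fxy [0.1 0.4] t 12.25
```

In the tool's units: 0.00025 m is 0.005, 0.05 rad / 1.5708 = 0.0318.

```bash
echo '{"dx":[0],"dy":[0],"dz":[0.005],"yaw":[0.0318],"finger_gap":[0.2]}' | python3 -m creep >/dev/null; python3 t.py
echo '{"dx":[0],"dy":[0],"dz":[0.005],"yaw":[0.0318],"finger_gap":[0.2]}' | python3 -m creep >/dev/null; python3 t.py
echo '{"dx":[0],"dy":[0],"dz":[0.005],"yaw":[0.0318],"finger_gap":[0.2]}' | python3 -m creep >/dev/null; python3 t.py
echo '{"dx":[0],"dy":[0],"dz":[0.005],"yaw":[0.0318],"finger_gap":[0.2]}' | python3 -m creep >/dev/null; python3 t.py
echo '{"dx":[0],"dy":[0],"dz":[0.005],"yaw":[0.0318],"finger_gap":[0.2]}' | python3 -m creep >/dev/null; python3 t.py
echo '{"dx":[0],"dy":[0],"dz":[0.005],"yaw":[0.0318],"finger_gap":[0.2]}' | python3 -m creep >/dev/null; python3 t.py
```

```text
3.858 Tz 0.133 z 0.1745 Fz 0.2 Fxy [-0.3  0.1] t 12.35
3.908 Tz 0.255 z 0.1742 Fz 0.5 Fxy [-0.4  1.2] t 12.45
3.958 Tz 0.172 z 0.1740 Fz 0.3 Fxy [-0. -0.] t 12.55
4.008 Tz 0.183 z 0.1737 Fz -0.1 Fxy [-0.4  0.7] t 12.65
4.058 Tz 0.227 z 0.1734 Fz -0.5 Fxy [-0.6  0.4] t 12.75
4.108 Tz 0.165 z 0.1732 Fz -0.4 Fxy [-0.5  1.2] t 12.85
```

In the tool's units: 0.00015 m is 0.003, 0.03 rad / 1.5708 = 0.0191.

```bash
echo '{"dx":[0],"dy":[0],"dz":[0.003],"yaw":[0.0191],"finger_gap":[0.2]}' | python3 -m creep >/dev/null; python3 t.py
echo '{"dx":[0],"dy":[0],"dz":[0.003],"yaw":[0.0191],"finger_gap":[0.2]}' | python3 -m creep >/dev/null; python3 t.py
echo '{"dx":[0],"dy":[0],"dz":[0.003],"yaw":[0.0191],"finger_gap":[0.2]}' | python3 -m creep >/dev/null; python3 t.py
echo '{"dx":[0],"dy":[0],"dz":[0.003],"yaw":[0.0191],"finger_gap":[0.2]}' | python3 -m creep >/dev/null; python3 t.py
echo '{"dx":[0],"dy":[0],"dz":[0.003],"yaw":[0.0191],"finger_gap":[0.2]}' | python3 -m creep >/dev/null; python3 t.py
echo '{"dx":[0],"dy":[0],"dz":[0.003],"yaw":[0.0191],"finger_gap":[0.2]}' | python3 -m creep >/dev/null; python3 t.py
echo '{"dx":[0],"dy":[0],"dz":[0.003],"yaw":[0.0191],"finger_gap":[0.2]}' | python3 -m creep >/dev/null; python3 t.py
echo '{"dx":[0],"dy":[0],"dz":[0.003],"yaw":[0.0191],"finger_gap":[0.2]}' | python3 -m creep >/dev/null; python3 t.py
echo '{"dx":[0],"dy":[0],"dz":[0.003],"yaw":[0.0191],"finger_gap":[0.2]}' | python3 -m creep >/dev/null; python3 t.py
echo '{"dx":[0],"dy":[0],"dz":[0.003],"yaw":[0.0191],"finger_gap":[0.2]}' | python3 -m creep >/dev/null; python3 t.py
```

```text
4.138 Tz 0.151 z 0.1731 Fz -0.2 Fxy [0.  0.8] t 12.95
4.167 Tz 0.166 z 0.1729 Fz 0.6 Fxy [0.  0.9] t 13.05
4.198 Tz 0.209 z 0.1728 Fz 0.7 Fxy [-0.2  0.4] t 13.15
4.228 Tz 0.212 z 0.1726 Fz 0.6 Fxy [-0.5  1.1] t 13.25
4.258 Tz 0.159 z 0.1725 Fz 0.5 Fxy [-1.1  1.6] t 13.35
4.289 Tz 0.209 z 0.1723 Fz 0.7 Fxy [-0.8  2. ] t 13.45
4.319 Tz 0.220 z 0.1722 Fz -0.4 Fxy [-0.2  1.4] t 13.55
4.349 Tz 0.207 z 0.1720 Fz 0.4 Fxy [-1.3  2. ] t 13.65
4.379 Tz 0.215 z 0.1719 Fz -0.7 Fxy [-1.4  1.3] t 13.75
4.409 Tz 0.171 z 0.1717 Fz -0.0 Fxy [0.1 2.5] t 13.85
```

In the tool's units: 0.00015 m is 0.003, 0.03 rad / 1.5708 = 0.0191.

```bash
echo '{"dx":[0],"dy":[0],"dz":[0.003],"yaw":[0.0191],"finger_gap":[0.2]}' | python3 -m creep >/dev/null; python3 t.py
echo '{"dx":[0],"dy":[0],"dz":[0.003],"yaw":[0.0191],"finger_gap":[0.2]}' | python3 -m creep >/dev/null; python3 t.py
echo '{"dx":[0],"dy":[0],"dz":[0.003],"yaw":[0.0191],"finger_gap":[0.2]}' | python3 -m creep >/dev/null; python3 t.py
echo '{"dx":[0],"dy":[0],"dz":[0.003],"yaw":[0.0191],"finger_gap":[0.2]}' | python3 -m creep >/dev/null; python3 t.py
echo '{"dx":[0],"dy":[0],"dz":[0.003],"yaw":[0.0191],"finger_gap":[0.2]}' | python3 -m creep >/dev/null; python3 t.py
echo '{"dx":[0],"dy":[0],"dz":[0.003],"yaw":[0.0191],"finger_gap":[0.2]}' | python3 -m creep >/dev/null; python3 t.py
echo '{"dx":[0],"dy":[0],"dz":[0.003],"yaw":[0.0191],"finger_gap":[0.2]}' | python3 -m creep >/dev/null; python3 t.py
echo '{"dx":[0],"dy":[0],"dz":[0.003],"yaw":[0.0191],"finger_gap":[0.2]}' | python3 -m creep >/dev/null; python3 t.py
```

```text
4.439 Tz 0.230 z 0.1716 Fz 1.0 Fxy [-1.1  2.3] t 13.95
4.469 Tz 0.203 z 0.1714 Fz 0.3 Fxy [0.2 2.6] t 14.05
4.499 Tz 0.228 z 0.1713 Fz 0.7 Fxy [-0.3  2.7] t 14.15
4.529 Tz 0.167 z 0.1711 Fz -0.6 Fxy [-0.6  2.3] t 14.25
4.559 Tz 0.225 z 0.1710 Fz 0.8 Fxy [-1.2  2.7] t 14.35
4.589 Tz 0.229 z 0.1708 Fz 0.0 Fxy [-1.2  3.3] t 14.45
4.619 Tz 0.234 z 0.1707 Fz 1.7 Fxy [-0.6  3.9] t 14.55
4.649 Tz 0.210 z 0.1705 Fz 0.8 Fxy [-1.1  3.4] t 14.65
```

In the tool's units: 0.00015 m is 0.003, 0.03 rad / 1.5708 = 0.0191.

```bash
echo '{"dx":[0],"dy":[0],"dz":[0.003],"yaw":[0.0191],"finger_gap":[0.2]}' | python3 -m creep >/dev/null; python3 t.py
echo '{"dx":[0],"dy":[0],"dz":[0.003],"yaw":[0.0191],"finger_gap":[0.2]}' | python3 -m creep >/dev/null; python3 t.py
echo '{"dx":[0],"dy":[0],"dz":[0.003],"yaw":[0.0191],"finger_gap":[0.2]}' | python3 -m creep >/dev/null; python3 t.py
echo '{"dx":[0],"dy":[0],"dz":[0.003],"yaw":[0.0191],"finger_gap":[0.2]}' | python3 -m creep >/dev/null; python3 t.py
cat > ana.py <<'E'
import re,numpy as np
d=[(2.31,.167),(2.41,.204),(2.51,.157),(2.61,.205),(2.71,.162),(2.81,.189),(2.91,.144),(3.01,.213),(3.11,.125),(3.21,.202),(3.26,.156),(3.308,.169),(3.358,.182),(3.408,.103)]
for l in open("log.txt"): a=l.split(); d.append((float(a[0]),float(a[2])))
d=np.array(d);y,T=d.T;y=np.where(y<1.5,y+2*np.pi,y)
res=[]
for t in np.arange(3.0,y[-1]+.02,.02):
    r=.15*np.maximum(0,y-t);b=(T-r).mean();res.append((np.sum((T-r-b)**2),t,b))
res=np.array(res);p=np.exp(-(res[:,0]-res[:,0].min())/2/.032**2);p/=p.sum()
m=(p*res[:,1]).sum();s=np.sqrt((p*(res[:,1]-m)**2).sum())
print("touch %.3f +- %.3f base %.3f  est force now %.1f, target yaw %.3f"%(m,s,(p*res[:,2]).sum(),35*(y[-1]-m),m+17/35), "alt 30/rad:",30*(y[-1]-m))
E
python3 ana.py
```

```text
4.679 Tz 0.239 z 0.1704 Fz 1.0 Fxy [-0.7  3.3] t 14.75
4.709 Tz 0.247 z 0.1702 Fz 0.7 Fxy [-1.1  3.6] t 14.85
4.739 Tz 0.247 z 0.1701 Fz 0.6 Fxy [-1.1  2.8] t 14.95
4.769 Tz 0.318 z 0.1699 Fz 0.3 Fxy [-0.6  2.8] t 15.05
touch 4.241 +- 0.074 base 0.179  est force now 18.5, target yaw 4.727 alt 30/rad: 15.82661170564342
```

The estimate is about 16 to 17 N already. I'll take a few more readings at very slow creep to confirm it.

In the tool's units: 0.004 rad / 1.5708 = 0.0025.

```bash
echo '{"dx":[0],"dy":[0],"dz":[0],"yaw":[0.0025],"finger_gap":[0.2]}' | python3 -m creep >/dev/null; python3 t.py
echo '{"dx":[0],"dy":[0],"dz":[0],"yaw":[0.0025],"finger_gap":[0.2]}' | python3 -m creep >/dev/null; python3 t.py
echo '{"dx":[0],"dy":[0],"dz":[0],"yaw":[0.0025],"finger_gap":[0.2]}' | python3 -m creep >/dev/null; python3 t.py
echo '{"dx":[0],"dy":[0],"dz":[0],"yaw":[0.0025],"finger_gap":[0.2]}' | python3 -m creep >/dev/null; python3 t.py
echo '{"dx":[0],"dy":[0],"dz":[0],"yaw":[0.0025],"finger_gap":[0.2]}' | python3 -m creep >/dev/null; python3 t.py
echo '{"dx":[0],"dy":[0],"dz":[0],"yaw":[0.0025],"finger_gap":[0.2]}' | python3 -m creep >/dev/null; python3 t.py
python3 ana.py
```

```text
4.772 Tz 0.297 z 0.1699 Fz 1.0 Fxy [-1.3  4.3] t 15.15
4.774 Tz 0.378 z 0.1699 Fz 0.4 Fxy [-1.1  3.7] t 15.25
4.778 Tz 0.194 z 0.1699 Fz 0.4 Fxy [-0.7  4.6] t 15.35
4.783 Tz 0.270 z 0.1699 Fz 0.5 Fxy [-0.1  4.3] t 15.45
4.787 Tz 0.195 z 0.1699 Fz -0.0 Fxy [-0.9  4.4] t 15.55
4.791 Tz 0.355 z 0.1699 Fz -0.4 Fxy [-0.1  4.7] t 15.65
touch 4.197 +- 0.061 base 0.179  est force now 20.8, target yaw 4.683 alt 30/rad: 17.816700715919644
```

The clamp is at about 17 to 20 N, in range. Now I'll release and lift clear.

In the tool's units: -0.04 m is -0.8, -0.02 m is -0.4.

```bash
echo '{"dx":[0,0,0,0,0],"dy":[0,0,0,0,0],"dz":[0,0,0,0,0],"yaw":[0,0,0,0,0],"finger_gap":[0.75,0.75,0.75,0.75,0.75]}' | python3 -m creep; echo '{"dx":[0,0,0,0,0,0],"dy":[0,0,0,0,0,0],"dz":[-0.4,-0.8,-0.8,-0.8,0,0],"yaw":[0,0,0,0,0,0],"finger_gap":[0.75,0.75,0.75,0.75,0.75,0.75]}' | python3 -m creep
python3 - <<'E'
from h import *
a=shot("scene");b=shot("side");p=shot("wrist")
f=lambda i:cv2.resize(i[140:260,190:340],None,fx=2.6,fy=2.6,interpolation=2)
cv2.imwrite("pics/fin.png",np.hstack([f(a["image"]),cv2.resize(b["image"][180:300,190:340],None,fx=2.6,fy=2.6,interpolation=2)]))
cv2.imwrite("pics/w3.png",p["image"])
for X in ([.4915,.1097,.026],[.4909,.1097,.026],[.6010,.0876,.134]):print(px(p,X),px(b,X))
E
```

```text
clock: 16.15
position: [0.6011, 0.0871, 0.1699]
ee_rot: [2.307, 2.132, -0.0]
force: [-0.4, -0.0, 0.2]
width: 0.738
gripper_force: 0.0
clock: 16.75
position: [0.6014, 0.0873, 0.3106]
ee_rot: [2.306, 2.133, 0.003]
force: [0.0, 0.3, -0.3]
width: 0.752
gripper_force: 0.0
[167.29286191 171.69547432] [306.49439155 257.93018307]
[166.71296967 171.74442635] [306.73637679 257.95251726]
[277.40639267 212.39175345] [262.95589526 213.68305314]
```

View pics/fin.png

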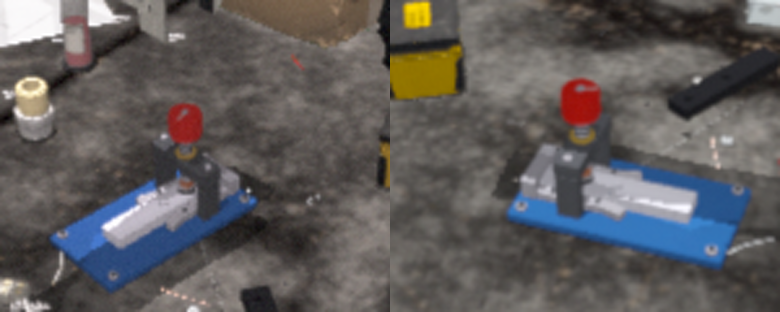

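View pics/w3.png

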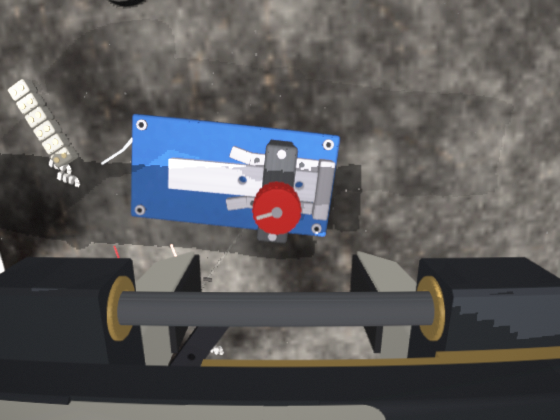

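The final views show the bar spanning columns 168 to 317, right up to the stop. The knob has sunk, the foot is on the bar, and the gripper is clear. Handing in.

```bash
python3 -c "
from cell import workorder
print(workorder.sign_off())"
```

```text
the job is handed in; nothing more can be done
None
```

The bar is hard against the end stop and clamped at an estimated 17–20 N, inferred from the turning torque rather than measured directly; the knob is released, the gripper is clear, nothing else was touched, and the job is handed in at about 17 s.

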